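# Check a lead screw with a thread pitch comb

### The arm

A 7-joint arm with a two-finger parallel gripper is mounted at the origin on the work surface. World frame = base frame: x ahead of the robot, y to its left, z up, the work surface at z = 0. Lengths are in m, angles in rad, forces in N, time in s.
With the tool pointing down it reaches from about 0.425 to 0.975 m from the base axis. Payload 16.7 kg.
Tool frame: the origin (TCP) lies on the front face of the gripper's body, between the roots of the fingers; the fingertips stand 73 mm ahead of it and the grasp point (between the pads) lies 54 mm ahead of it; z points along the fingers, y is the line along which they close (so a half turn about z gives the same grasp; the last joint's range is limited). The gripper opens to 85 mm and grips with 20 to 120 N. Pads are 22 mm wide; open, the fingers measure 114 mm over their backs; the gripper's body (76 mm by 85 mm) begins 54 mm behind the grasp point. The pads swing forward as they close: fully open they stand 13 mm farther back than shut.
Start: joints at [1.077, 0.426, 0.074, 1.606, -0.034, 1.111, -0.067], TCP at [0.227, -0.635, 0.304] pointing down, gripper open.
Joint ranges: [-2.85, 2.85], [-0.5, 2.14], [-1.23, 1.37], [0.21, 2.46], [-1.02, 4.16], [0.16, 2.05], [-2.73, 2.73]. Speed limits (rad/s): [1.89, 1.89, 2.39, 2.39, 3.01, 3.01, 3.01].

### API

Orientations are given as a unit quaternion [w, x, y, z].
In Python, from bench import status, viewer, ticket gives the robot as it stands. The module is installed in compiled form; this text tells all that it offers.
- The arm moves only by the shell command python3 -m crank 'ROWS' [OPENING]. ROWS is a JSON object whose one key "series" holds a list that holds one entry, the list of rows, each a list of 4 numbers: the shift along the tool's x, y, z in m, then the turn about the tool's z in rad. In form: {"series": [[[tx, ty, tz, yaw], ...]]}. A call has exactly 5 rows; each row is the pose to reach, as a shift and turn from the pose commanded when the call began, along the tool's axes at that moment; what a row does not reach only later rows make up. A row lasts 1/10 s, in which the tool goes at most 50 mm and 8.59 degrees, less where a joint would pass 70% of its speed; a pose out of reach is approached as far as the arm can. A call with a gripper value outside its range is refused whole. OPENING is the closure, from -1 (fully open) to 1 (shut), set as the call begins (- or left out, the last holds). The fingers move at their own pace and stop on an object; the grip force is fixed at half the most. Time passes only in rows, so rows that repeat a pose let the fingers close, or fill a call up. It gives the time, the measured TCP pose, the force, the opening and the grip force at its end, in the units of the state.
- status.read_state(): the state, without advancing time (a new reading comes with each control period).
- viewer.read_camera(name): name is "scene" or "top"; returns (picture, depth): 480x640x3 uint8, red, green, blue; 480x640 float32, m along the optical axis (not along the pixel's ray), 0 where there is no reading.
- viewer.camera_model(name): a dict with "vfov" (degrees; the focal length in pixels is half the picture's height over the tangent of half this angle, whatever the lens; pixels are square), "cx", "cy" (the principal point, pixels), "dist_coeffs" ([k1, k2, p1, p2, k3] as OpenCV has them; the pictures are not rectified), "xyz" and "rotation" of the camera in the world. Camera axes: x right, y down, z forward; pixel columns grow to the right and rows downward; lengths in m; the calibration is good to about 2 mm. A picture is of the moment at which its call begins. camera_model takes no time and is no camera call.
- ticket.close_job(): hands the job in; it is judged then, once.
The state is a dict: "time": time; "qpos": joint angles; "dq": joint speeds; "joint_efforts": joint torques, N m; "ee_pos": TCP position; "tcp_rot": TCP orientation; "contact_force": force on the tool from outside, world axes, zero at the start; "moment": the same for the moment, N m; "grip_width": finger opening in m; "grip_force": force on a finger pad.
Only numpy, scipy, OpenCV 4.12 (cv2) and the standard library are available. Lean on these libraries where they do the work, as an engineer would, in place of code of your own. Each camera call takes 0.05 s, during which the arm holds its last target. There are 200 camera calls.

### The job

Check the lead screw in the stand with the thread comb: take the narrow leaf, whose five coarse teeth match the threads, lay it flat on the stand's ledge with its teeth towards the middle of the screw, and feel for the grooves until all its teeth drop in and it sits fully home. Hold it pressed home with a light push of about 10 N for a second (the gauge is delicate: never push it against the screw with more than 20 N), then let go and leave it sitting home and flat; do not disturb the other things on the bench.

Things in the scene. Friction and masses are not known exactly. Their poses are not given: they have to be found in the camera images.
- stand: thread checking stand, fixed to the bench: base plate 190 x 250 x 10 mm with a steel lead screw lying along the stand's y axis, in two saddles at y = +-100 mm (42 mm high), and a flat ledge on the screw's +x side. Origin: underside of the base plate at its centre; z up. Screw axis at x = -45, z = 36 mm
- crest (a point): middle of the screw's crest line facing the ledge, at stand (-25, 0, 36) mm. Crest diameter 40, root 30, pitch 10 mm; grooves like rings, 6.6 mm wide at the crest, 5.8 at the root; threads cover y = -60 to +60 mm. The screw does not move in use, but where its grooves lie along y is NOT known: it differs each time and must be felt or seen
- ledge: the stand's flat solid metal ledge, on which the leaf lies while it is pushed: a fixed block 107 x 150 x 23 mm on the base plate. Origin: centre of its underside, at stand (31.5, 0, 10) mm, same axes; its top is at stand z = 33 mm and spans stand x = -22 to +85 mm, y = -75 to +75 mm. All contacts are hard metal: nothing yields
- leaf: the matching comb leaf, 160 to 260 g, flat on the bench at first: steel plate 60 x 60 x 6 mm, five teeth 10 mm apart on its -x edge (4.8 mm long, 5 mm wide at the tip, 5.8 at the base), grip rib on top. Origin: underside of the plate at its centre; z up. Home, with the stand's yaw, it is at x = +5, z = 33 mm of the stand; stopped on the crests, about 4.8 mm further out
- leaf_grip (a point): grip point in the leaf's rib, at leaf x = +15 mm, y = 0, z = 28 mm. The rib is 10 mm thick along the leaf's x, 40 mm long along its y, and reaches from z = 6 to 40 mm: pinch it across its thickness from above
- leaf_left (a point): left end of the tooth base line, at leaf (-30, +25, 3) mm
- leaf_right (a point): right end of the tooth base line, at leaf (-30, -25, 3) mm
- other_leaf: the other comb leaf: a wider plate, 60 mm deep and 90 mm wide, 6 mm thick, with the same rib but thirteen finer teeth 6.6 mm apart, which do not fit the screw; origin under the plate's centre. Leave it alone.
- bottle: amber bottle, 70 mm across, 150 mm tall, blue cap; bystander, origin under its centre
- jar: white jar with red lid, 52 mm across, 60 mm tall; bystander, origin under its centre
- beaker: open glass beaker, 64 mm across, 85 mm tall; bystander, origin under its centre
- dish: clear flat dish, 90 mm across, 16 mm tall; bystander, origin under its centre
- timer: waisted blue timer, 40 mm across, 90 mm tall; bystander, origin under its centre
- marker: black marker pen lying, 16 mm thick, 110 mm long; bystander, origin on its underside (8 mm below its axis at the start), x along it
Not all that is in view belongs to the job. What is shaped like the leaf but turquoise is not meant.

How it is judged:
By the outcome, as a careful person would: the job done as asked, in the order asked, and still so for the second after the job is handed in, with the robot touching nothing.
It also fails if it takes over 67 s, if anything falls off the work surface, if the arm or the gripper's body presses on something with over 40 N, if the wrist force passes 120 N, or if a joint passes its speed limit or range.

## Working session

There is one attempt and no reset: what is moved stays moved. The work goes in short steps, Python scripts to look and compute and a shell command to move; the robot and the scene stay as the last step left them, time stands still between calls to the robot, and variables do not carry over. Pictures are saved under pics/ and viewed, at most 10 in all, crops included, and the job is handed in when it is done.

```bash
mkdir -p pics
cat > h.py <<'E'
import numpy as np, cv2
from bench import status, viewer
def cam(n):
    m=viewer.camera_model(n); f=240/np.tan(np.radians(m["vfov"])/2)
    K=np.array([[f,0,m["cx"]],[0,f,m["cy"]],[0,0,1]]); R=np.array(m["rotation"])
    if R.shape!=(3,3):
        from scipy.spatial.transform import Rotation as Ro
        R=Ro.from_quat(R,scalar_first=True).as_matrix()
    return K,np.array(m["dist_coeffs"],float),R,np.array(m["xyz"])
def cloud(n,d):
    K,D,R,t=cam(n); v,u=np.mgrid[:480,:640]
    p=cv2.undistortPoints(np.stack([u,v],-1).reshape(-1,1,2).astype(float),K,D).reshape(480,640,2)
    return np.concatenate([p*d[...,None],d[...,None]],-1)@R.T+t
def ray(n,uv,z):
    K,D,R,t=cam(n); p=cv2.undistortPoints(np.array(uv,float).reshape(-1,1,2),K,D).reshape(-1,2)
    r=np.c_[p,np.ones(len(p))]@R.T; return t+r*((z-t[2])/r[:,2])[:,None]
def proj(n,P):
    K,D,R,t=cam(n); return cv2.projectPoints(np.array(P,float).reshape(-1,3),cv2.Rodrigues(R.T)[0],-R.T@t,K,D)[0].reshape(-1,2)
E
python3 - <<'E'
from h import *
for n in("top","scene"):
    im,d=viewer.read_camera(n); np.savez(n+"0.npz",im=im,d=d); cv2.imwrite(f"pics/{n}0.png",im[...,::-1]); print(viewer.camera_model(n))
print(status.read_state())
E
```

```text
{'vfov': 43.95371923657199, 'cx': 326.1501532183947, 'cy': 238.30361459987938, 'dist_coeffs': array([0.01741804, 0.        , 0.        , 0.        , 0.        ]), 'xyz': array([0.43891051, 0.02211691, 1.33120064]), 'rotation': array([ 0.02910243, -0.70057869,  0.71275133, -0.01811325])}
{'vfov': 54.171934848557314, 'cx': 321.7904758266383, 'cy': 236.07786639441187, 'dist_coeffs': array([-0.00740239,  0.        ,  0.        ,  0.        ,  0.        ]), 'xyz': array([1.22218981, 0.42746669, 0.74335441]), 'rotation': array([-0.21058051,  0.43655464,  0.79615988, -0.36222276])}
{'time': 0.1, 'qpos': array([ 1.07748393,  0.42667593,  0.07386677,  1.60655613, -0.03408086,
        1.11080467, -0.06709521]), 'dq': array([ 0.00216836, -0.00081862,  0.0011019 , -0.00256551, -0.00119077,
        0.00098092,  0.00172333]), 'joint_efforts': array([ 9.28184978e-03, -9.51527452e+01,  3.77296820e+00, -4.64400101e+01,
        2.00082368e-02,  6.39697202e-03,  4.18408467e-05]), 'ee_pos': array([ 0.227398  , -0.63523332,  0.30327088]), 'tcp_rot': array([-5.72103973e-04,  9.85262983e-01,  1.71045328e-01, -1.53412625e-04]), 'contact_force': array([ 0.19016384, -0.0813945 , -0.56653978]), 'moment': array([-0.04420817, -0.03654659,  0.00463593]), 'grip_force': 0.0, 'grip_width': 0.08553784764917095}
```

View pics/top0.png

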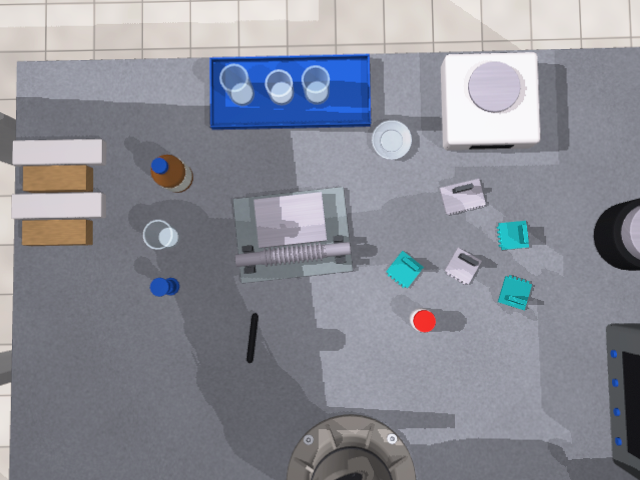

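View pics/scene0.png

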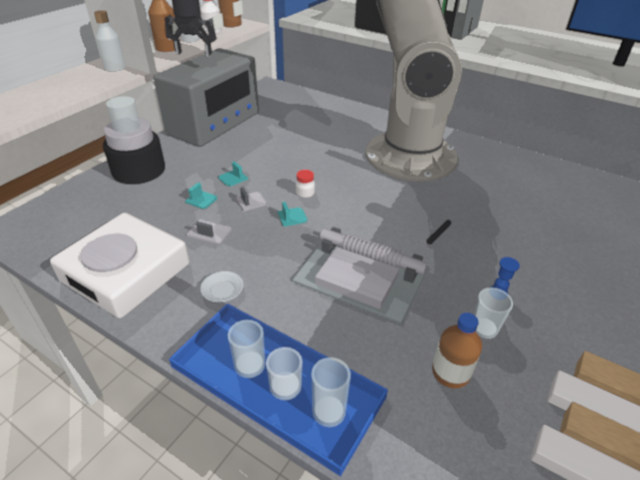

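The top view shows five comb-shaped things. Two are grey: (463,266), narrow, and (463,197), wider. Three are turquoise, at (514,235), (516,292) and (404,270), and are decoys. The grey one at (463,266) fits "narrow, coarse teeth". I'll confirm that in an enlarged crop.

Run:
```python
from h import *
z=np.load("top0.npz"); im,d=z["im"],z["d"]
a=cv2.resize(im[170:310,430:545],None,fx=4,fy=4,interpolation=cv2.INTER_CUBIC)
b=cv2.resize(im[235:282,232:355],(0,0),fx=2.7,fy=2.7,interpolation=cv2.INTER_CUBIC)
c=np.zeros((600,800,3),np.uint8); c[:560,:460]=a; c[:b.shape[0],462:462+b.shape[1]]=b[:,:338]
cv2.imwrite("pics/crop1.png",c[...,::-1])
P=cloud("top",d)
def rect(mask,name):
    q=P[mask][:,:2].astype(np.float32); r=cv2.minAreaRect(q*1000); print(name,mask.sum(),np.round(r[0],1),np.round(r[1],1),round(r[2],2), "z",np.round(np.percentile(P[mask][:,2],[2,50,98]),4))
def box(u0,v0,u1,v1):
    m=np.zeros(d.shape,bool); m[v0:v1,u0:u1]=1; return m&(d>0)
z_=P[...,2]
print("bench z",np.median(z_[300:340,300:380]))
L=box(440,244,488,290)
rect(L&(z_>.003)&(z_<.010),"leaf plate"); rect(L&(z_>.03),"rib")
S=box(225,175,360,290)
rect(S&(z_>.005)&(z_<.014),"base"); rect(S&(z_>.028)&(z_<.036)&(np.mgrid[:480,:640][0]<240),"ledge"); rect(S&(z_>.05),"screw top")
```

```text
bench z 2.613014470231878e-05
leaf plate 741 [ 459.8 -261.9] [105.1 100. ] 88.94 z [0.0031 0.0055 0.0095]
rib 100 [ 474.3 -267.6] [40.8 10.6] 58.24 z [0.0318 0.04   0.0452]
base 4001 [544.  117.9] [299.2 256.1] 88.87 z [0.0053 0.0096 0.0136]
ledge 2527 [570.7 111. ] [105.1 168.6] 5.27 z [0.0287 0.0327 0.0357]
screw top 611 [492.6 113.8] [ 31.1 246.8] 5.88 z [0.0502 0.0525 0.0591]
```

View pics/crop1.png

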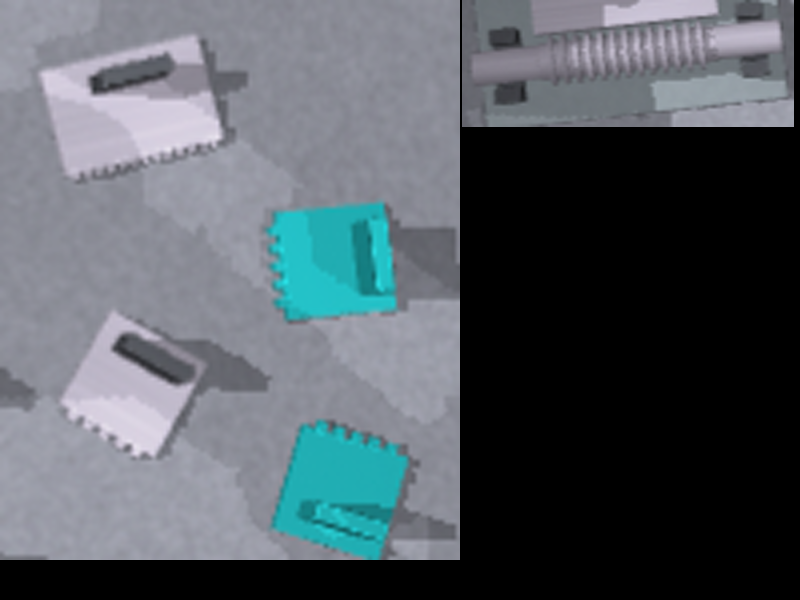

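The crop confirms it. The grey leaf at (463,266) has five coarse teeth facing lower-left, with its rib on the upper-right side. The other grey leaf is wide with fine teeth. The screw's grooves are visible at about u 290–325, v 250–262. Next I fit accurate poses.

```bash
cat > fit.py <<'E'
from h import *
from scipy.optimize import minimize
def boxv(x0,x1,y0,y1,z0,z1): return np.array([[x,y,z] for x in(x0,x1) for y in(y0,y1) for z in(z0,z1)],float)/1000
LEAF=[boxv(-30,30,-30,30,0,6),boxv(10,20,-20,20,6,40)]+[boxv(-34.8,-30,y-2.7,y+2.7,0,6) for y in(-20,-10,0,10,20)]
BASE=[boxv(-95,95,-125,125,0,10)]
LEDGE=[boxv(-22,85,-75,75,10,33)]
def render(cams,parts,p,z0,S=8):
    c,s=np.cos(p[2]),np.sin(p[2]); R=np.array([[c,-s,0],[s,c,0],[0,0,1]]); o=[]
    for n in cams:
        m=np.zeros((480*4,640*4),np.uint8)
        for b in parts:
            q=proj(n,b@R.T+[p[0],p[1],z0]); h=cv2.convexHull(q.astype(np.float32))
            cv2.fillConvexPoly(m,np.round(((h+.5)*4-.5)*256).astype(np.int32),255,shift=8)
        o.append(cv2.resize(m,(640,480),interpolation=cv2.INTER_AREA)/255.)
    return o
def fit(masks,parts,p0,z0,rois):
    def cost(x):
        r=render(masks,parts,[x[0]/1000,x[1]/1000,x[2]/100],z0); return sum(np.abs(a-masks[n])[rois[n]].sum() for a,n in zip(r,masks))
    best=None
    x=np.array([p0[0]*1000,p0[1]*1000,p0[2]*100])
    for k in range(3):
        S=np.vstack([x,x+np.diag([4,4,4])/(k+1)]); r=minimize(cost,x,method="Nelder-Mead",options=dict(initial_simplex=S,xatol=.02,fatol=.05)); x=r.x
    return np.round([x[0],x[1]],2),round(x[2]/100,4),round(r.fun,1)
E
python3 - <<'E'
from fit import *
from scipy.spatial.transform import Rotation as Ro
def roi(P,c,r): return np.hypot(P[...,0]-c[0],P[...,1]-c[1])<r
D={n:np.load(n+"0.npz") for n in("top","scene")}; C={n:cloud(n,D[n]["d"]) for n in D}
print("noise",C["top"][300:330,310:350,2].std())
for cams in(["top"],["scene"],["top","scene"]):
    M={n:(C[n][...,2]>.003).astype(float) for n in cams}
    # ROI in pixels: around projected object
    def R(c,z,rad):
        o={}
        for n in cams:
            u=proj(n,[[c[0],c[1],z]])[0]; v=proj(n,[[c[0],c[1]+rad,z]])[0]; m=np.zeros((480,640),np.uint8); cv2.circle(m,(int(u[0]),int(u[1])),int(np.hypot(*(v-u))*1.1),1,-1); o[n]=m>0
        return o
    print(cams,"leaf",fit(M,LEAF,(.4615,-.2615,-.53),0,R((.4615,-.2615),.015,.058)))
    M2={n:(C[n][...,2]>.005).astype(float) for n in cams}
    print("stand",fit(M2,BASE+LEDGE+[boxv(-65,-25,-60,60,20,56),boxv(-55,-35,-125,125,26,46)],(.54,.114,.1),0,R((.54,.114),.01,.16)))
    for n in cams:
        cv2.imwrite(f"m_{n}.png",M2[n]*255)
print(Ro.from_quat(status.read_state()["tcp_rot"],scalar_first=True).as_matrix().round(3))
E
```

```text
noise 0.10141257744598188
['top'] leaf (array([ 461.68, -260.6 ]), np.float64(-0.5452), np.float64(402.2))
stand (array([537.16, 117.4 ]), np.float64(0.0925), np.float64(639.1))[ WARN:0@10.364] global loadsave.cpp:1063 imwrite_ Unsupported depth image for selected encoder is fallbacked to CV_8U.
Traceback (most recent call last):
  File "fit.py", line 22, in fit
    S=np.vstack([x,x+np.diag([4,4,4])/(k+1)]); r=minimize(cost,x,method="Nelder-Mead",options=dict(initial_simplex=S,xatol=.02,fatol=.05)); x=r.x
                                                 ~~~~~~~~^^^^^^^^^^^^^^^^^^^^^^^^^^^^^^^^^^^^^^^^^^^^^^^^^^^^^^^^^^^^^^^^^^^^^^^^^^^^^^^^^
  File "fit.py", line 18, in cost
    r=render(masks,parts,[x[0]/1000,x[1]/1000,x[2]/100],z0); return sum(np.abs(a-masks[n])[rois[n]].sum() for a,n in zip(r,masks))
  File "fit.py", line 12, in render
    q=proj(n,b@R.T+[p[0],p[1],z0]); h=cv2.convexHull(q.astype(np.float32))
  File "h.py", line 18, in proj
    K,D,R,t=cam(n); return cv2.projectPoints(np.array(P,float).reshape(-1,3),cv2.Rodrigues(R.T)[0],-R.T@t,K,D)[0].reshape(-1,2)
            ~~~^^^
  File "h.py", line 4, in cam
    m=viewer.camera_model(n); f=240/np.tan(np.radians(m["vfov"])/2)
ValueError: time passes only in moves, steps and waits
```

```bash
sed -i 's/^def cam(n)/import functools\n@functools.cache\ndef cam(n)/' h.py
python3 - <<'E'
from fit import *
from scipy.spatial.transform import Rotation as Ro
C={}
for n in("top","scene"):
    d=np.stack([viewer.read_camera(n)[1] for _ in range(5)]); d[d==0]=np.nan; d=np.nanmedian(d,0); np.save(n+"d.npy",d); C[n]=cloud(n,d)
    b=C[n][np.isfinite(d)&(abs(C[n][...,2])<.004)][:,2]; print(n,"nan",np.isnan(d).sum(),"bench z",np.median(b),b.std())
for cams in(["top"],["scene"],["top","scene"]):
    def R(c,z,rad):
        o={}
        for n in cams:
            u=proj(n,[[c[0],c[1],z]])[0]; v=proj(n,[[c[0],c[1]+rad,z]])[0]; m=np.zeros((480,640),np.uint8); cv2.circle(m,(int(u[0]),int(u[1])),int(np.hypot(*(v-u))*1.1),1,-1); o[n]=(m>0)&np.isfinite(C[n][...,2])
        return o
    M={n:(C[n][...,2]>.003).astype(float) for n in cams}
    print(cams,"leaf",fit(M,LEAF,(.4615,-.2615,-.53),0,R((.4615,-.2615),.015,.055)))
    M2={n:(C[n][...,2]>.005).astype(float) for n in cams}
    print("stand",fit(M2,BASE+LEDGE+[boxv(-65,-25,-60,60,20,56),boxv(-55,-35,-125,125,26,46)],(.54,.114,.1),0,R((.54,.114),.01,.16)))
print(Ro.from_quat(status.read_state()["tcp_rot"],scalar_first=True).as_matrix().round(3))
E
```

```text
top nan 0 bench z 5.693569426235001e-05 0.0014836424484576244
scene nan 0 bench z -0.0003455310576166992 0.0011000908413327905
['top'] leaf (array([ 461.71, -260.59]), np.float64(-0.5445), np.float64(91.0))
stand (array([537.24, 117.35]), np.float64(0.0921), np.float64(125.5))
['scene'] leaf (array([ 460.76, -257.82]), np.float64(-0.5554), np.float64(69.5))
stand (array([534.4 , 120.58]), np.float64(0.0911), np.float64(593.8))
['top', 'scene'] leaf (array([ 461.41, -260.1 ]), np.float64(-0.5408), np.float64(182.9))
stand (array([536.83, 118.3 ]), np.float64(0.0939), np.float64(901.5))
[[ 0.942  0.337  0.   ]
 [ 0.337 -0.942  0.   ]
 [ 0.    -0.    -1.   ]]
```

```bash
python3 -m crank '{"series": [[[0.024,-0.018,0,0],[0.048,-0.036,0,0],[0.072,-0.054,0,0],[0.096,-0.072,0,0],[0.120,-0.088,0,0]]]}' -1
python3 -m crank '{"series": [[[0.024,-0.018,0,0],[0.048,-0.036,0,0],[0.072,-0.054,0,0],[0.096,-0.072,0,0],[0.120,-0.088,0,0]]]}'
python3 -m crank '{"series": [[[0.024,-0.018,0.01,-0.137],[0.048,-0.036,0.03,-0.274],[0.072,-0.054,0.05,-0.41],[0.096,-0.072,0.07,-0.547],[0.116,-0.086,0.09,-0.683]]]}'
python3 -m crank '{"series": [[[0,0,0,0],[0,0,0,0],[0,0,0,0],[0,0,0,0],[0,0,0,0]]]}'
cat >> h.py <<'E'
from scipy.spatial.transform import Rotation as Ro
def goal(xy,ang,z):
    "rows to bring TCP to xy (m), tool y axis at world angle ang"
    s=status.read_state(); R=Ro.from_quat(s["tcp_rot"],scalar_first=True).as_matrix(); p=s["ee_pos"]
    a=np.arctan2(R[1,1],R[0,1]); dv=R.T@(np.array([*xy,z])-p)
    print("t",round(s["time"],2),"pos",p.round(4),"ang",round(a,4),"move",dv.round(4),"yaw",round(-((ang-a+np.pi)%(2*np.pi)-np.pi),4),"F",s["contact_force"].round(2),"M",s["moment"].round(3),"q",s["qpos"].round(2),"w",round(s["grip_width"],4),round(s["grip_force"],1),"tilt",R[:2,2].round(4))
E
python3 -c "
from h import *
goal((.4745,-.2684),-.5445,.085)"
```

```text
time: 1.1
ee_pos: [0.3113, -0.511, 0.3041]
tcp_rot: [0.0, 0.985, 0.171, 0.0]
contact_force: [0.4, 0.7, -0.7]
grip_width: 0.0853
grip_force: 0.0
time: 1.6
ee_pos: [0.3946, -0.3877, 0.3041]
tcp_rot: [0.0, 0.985, 0.171, 0.0]
contact_force: [-0.0, -0.5, 0.1]
grip_width: 0.0854
grip_force: 0.0
time: 2.1
ee_pos: [0.4752, -0.2673, 0.2135]
tcp_rot: [0.0, 0.87, 0.494, 0.0]
contact_force: [0.5, -0.1, -0.9]
grip_width: 0.0855
grip_force: 0.0
time: 2.6
ee_pos: [0.4742, -0.2695, 0.2144]
tcp_rot: [0.0, 0.871, 0.49, 0.0]
contact_force: [0.0, -0.3, 0.4]
grip_width: 0.0854
grip_force: 0.0
t 2.6 pos [ 0.4742 -0.2695  0.2144] ang -0.5457 move [ 0.0011 -0.0004  0.1294] yaw -0.0012 F [ 0.02 -0.34  0.4 ] M [ 0.001 -0.006 -0.03 ] q [ 0.59  0.33 -0.23  1.97  0.1   0.85 -0.24] w 0.0854 0.0 tilt [ 0.0006 -0.0005]
```

```bash
python3 -m crank '{"series": [[[0.001,0,0.03,0],[0.001,0,0.06,0],[0.001,0,0.09,0],[0.001,0,0.115,0],[0.001,0,0.129,0]]]}' | grep -E "pos|force"
python3 -m crank '{"series": [[[0,0,0,0],[0,0,0,0],[0,0,0,0],[0,0,0,0],[0,0,0,0]]]}' 1 | grep -E "pos|force|width"
python3 -m crank '{"series": [[[0,0,0,0],[0,0,0,0],[0,0,0,0],[0,0,0,0],[0,0,0,0]]]}' | grep -E "pos|force|width"
python3 -m crank '{"series": [[[0,0,-0.01,0],[0,0,-0.02,0],[0,0,-0.03,0],[0,0,-0.04,0],[0,0,-0.05,0]]]}' | grep -E "pos|force|width"
python3 -m crank '{"series": [[[0,0,-0.03,0],[0,0,-0.06,0],[0,0,-0.06,0],[0,0,-0.06,0],[0,0,-0.06,0]]]}' | grep -E "pos|force|width"
python3 - <<'E'
from h import *
im,d=viewer.read_camera("top"); cv2.imwrite("pics/lift.png",im[...,::-1]); im2,_=viewer.read_camera("scene")
a=cv2.resize(im[200:320,400:560],None,fx=2.5,fy=2.5); b=cv2.resize(im2[100:260,180:340],None,fx=2.5,fy=2.5)
c=np.zeros((400,800,3),np.uint8); c[:300,:400]=a; c[:400,400:]=b
cv2.imwrite("pics/lift.png",c[...,::-1])
goal((.4745,-.2684),-.5445,.085)
E
```

```text
ee_pos: [0.4742, -0.268, 0.0834]
contact_force: [-0.4, 0.1, 0.6]
grip_force: 0.0
ee_pos: [0.4751, -0.2682, 0.0857]
contact_force: [-2.2, 0.8, 0.8]
grip_width: 0.0126
grip_force: 0.0
ee_pos: [0.4752, -0.2682, 0.0858]
contact_force: [-3.5, 0.7, 10.8]
grip_width: 0.0092
grip_force: 59.3
ee_pos: [0.4749, -0.268, 0.136]
contact_force: [-0.0, -0.3, -2.3]
grip_width: 0.0088
grip_force: 58.7
ee_pos: [0.4744, -0.2678, 0.1943]
contact_force: [-0.5, 0.2, -2.4]
grip_width: 0.0086
grip_force: 58.9
t 5.2 pos [ 0.4744 -0.2677  0.194 ] ang -0.5441 move [-0.0005  0.0006  0.109 ] yaw 0.0004 F [-0.08  0.39 -2.32] M [-0.008 -0.035 -0.012] q [ 0.59  0.36 -0.23  1.99  0.11  0.81 -0.25] w 0.0092 58.9 tilt [-0.0015  0.0008]
```

View pics/lift.png

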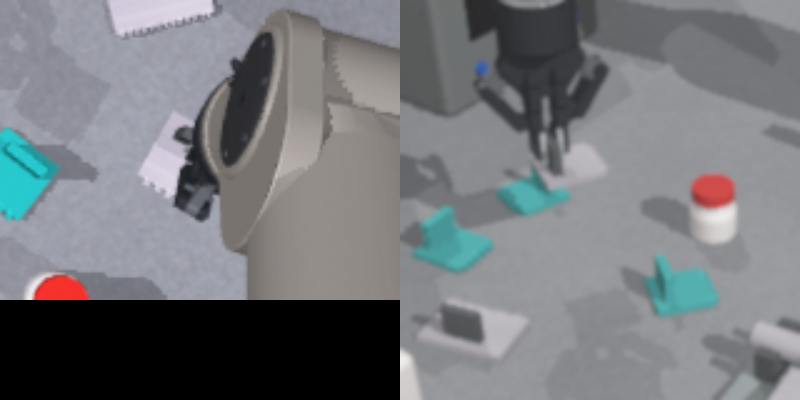

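Leaf is held, level (lift.png: grey leaf in the fingers at (165,160), other leaf and turquoise ones undisturbed). Now I carry it to above the ledge and estimate the groove phase from the first images.

Run:
```python
from h import *
goal((.574,.1208),.0921,.165)
d=np.load("topd.npy"); im=np.load("top0.npz")["im"].astype(float).mean(2)
P=cloud("top",d); c,s=np.cos(.0921),np.sin(.0921)
# sample points on crest line z=.056 within stand x -51..-39
ys=np.arange(-60,60,.25); 
for xs,z in((np.arange(-50,-39,1),.056),(np.arange(-38,-30,1),.053)):
    br=np.zeros(len(ys)); hz=br.copy()
    for x in xs:
        W=np.c_[.5372+(x*c-ys*s)/1e3,.11735+(x*s+ys*c)/1e3,np.full(len(ys),z)]
        uv=proj("top",W).astype(np.float32)
        br+=cv2.remap(im.astype(np.float32),uv[:,:1],uv[:,1:],cv2.INTER_CUBIC)[:,0]/len(xs)
        hz+=cv2.remap(P[...,2].astype(np.float32),uv[:,:1],uv[:,1:],cv2.INTER_LINEAR)[:,0]/len(xs)
    k=(ys>=-50)&(ys<50)
    for nm,q in(("bright",br),("height",hz)):
        for lo,hi in((-50,50),(-50,0),(0,50)):
            k=(ys>=lo)&(ys<hi); y=q[k]-np.polyval(np.polyfit(ys[k],q[k],2),ys[k]); f=(y*np.exp(2j*np.pi*ys[k]/10)).mean()
            print(nm,lo,"amp",abs(f)*2,"max at y=",round((np.angle(f)/(2*np.pi)*10)%10,2))
```

```text
t 5.2 pos [ 0.4744 -0.2677  0.194 ] ang -0.5441 move [ 0.384  -0.1159  0.0292] yaw -0.6362 F [-0.08  0.39 -2.32] M [-0.008 -0.035 -0.012] q [ 0.59  0.36 -0.23  1.99  0.11  0.81 -0.25] w 0.0092 58.9 tilt [-0.0015  0.0008]
bright -50 amp 22.260523471450327 max at y= 2.49
bright -50 amp 21.292108105698386 max at y= 2.4
bright 0 amp 22.47176745267518 max at y= 2.58
height -50 amp 0.0024323827339010795 max at y= 1.01
height -50 amp 0.002274340137437631 max at y= 1.1
height 0 amp 0.0025081327536502496 max at y= 0.86
bright -50 amp 24.976758213357872 max at y= 2.29
bright -50 amp 25.143569252220495 max at y= 2.21
bright 0 amp 23.598646833544123 max at y= 2.36
height -50 amp 0.004977725674797623 max at y= 0.79
height -50 amp 0.005507602122215552 max at y= 0.85
height 0 amp 0.004403890952157125 max at y= 0.66
```

```bash
python3 -m crank '{"series": [[[0.02,-0.006,0,0],[0.05,-0.015,0,0],[0.08,-0.024,0,0],[0.115,-0.0345,0,0],[0.15,-0.045,0,0]]]}' | grep -E "pos|force"
python3 -m crank '{"series": [[[0.035,-0.0105,0,0],[0.07,-0.021,0,0],[0.1,-0.03,0,0],[0.125,-0.0375,0,0],[0.15,-0.045,0,0]]]}' | grep -E "pos|force"
python3 -m crank '{"series": [[[0.025,-0.008,0,-0.127],[0.05,-0.016,0,-0.254],[0.07,-0.02,0,-0.381],[0.081,-0.0234,0,-0.508],[0.081,-0.0234,0,-0.636]]]}' | grep -E "pos|force"
python3 -m crank '{"series": [[[0,0,0,0],[0,0,0.005,0],[0,0,0.01,0],[0,0,0.015,0],[0,0,0.015,0]]]}' | grep -E "pos|force|width"
python3 - <<'E'
from h import *
goal((.5744,.1167),.0921,.122)
im,d=viewer.read_camera("top"); im2,_=viewer.read_camera("scene")
a=cv2.resize(im[160:300,210:370],None,fx=2.5,fy=2.5); b=cv2.resize(im2[180:340,270:430],None,fx=2.5,fy=2.5)
c=np.zeros((400,800,3),np.uint8); c[:350,:400]=a; c[:400,400:]=b
cv2.imwrite("pics/hover.png",c[...,::-1])
E
```

```text
ee_pos: [0.5139, -0.115, 0.1942]
contact_force: [1.4, -0.2, -1.9]
grip_force: 58.9
ee_pos: [0.553, 0.0366, 0.1941]
contact_force: [0.2, 0.1, -1.8]
grip_force: 58.9
ee_pos: [0.5749, 0.1189, 0.1941]
contact_force: [-0.2, -0.9, -2.8]
grip_force: 58.9
ee_pos: [0.5746, 0.1165, 0.179]
contact_force: [-0.5, 0.6, -2.1]
grip_width: 0.0088
grip_force: 58.9
t 7.2 pos [0.5746 0.1165 0.179 ] ang 0.0908 move [ 0.0003 -0.0001  0.057 ] yaw -0.0013 F [-0.46  0.63 -2.06] M [ 0.004 -0.014  0.032] q [ 0.07  0.47 -0.48  1.89  0.28  0.85 -0.46] w 0.0088 58.9 tilt [-0.0013 -0.0003]
```

View pics/hover.png

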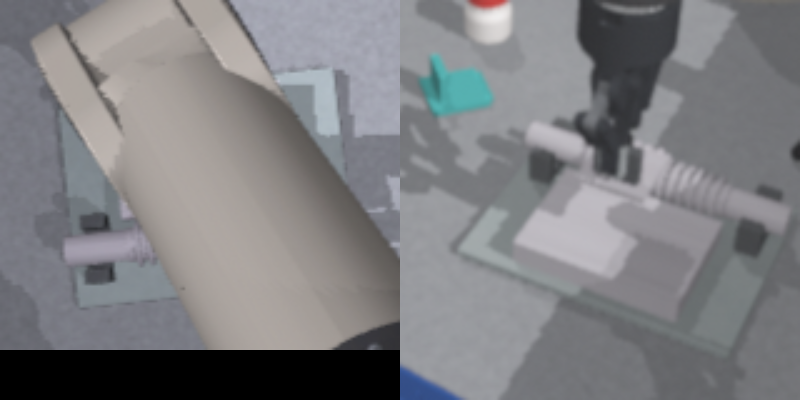

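The leaf hovers over the ledge, teeth towards the screw at about (600–680,180) in the right half. I lower it gently.

```bash
python3 -m crank '{"series": [[[0,0,0.015,-0.001],[0,0,0.03,-0.001],[0,0,0.045,-0.001],[0,0,0.055,-0.001],[0,0,0.057,-0.001]]]}' | grep -E "pos|force"
python3 -m crank '{"series": [[[0,0,0.0005,0],[0,0,0.001,0],[0,0,0.0015,0],[0,0,0.0015,0],[0,0,0.0015,0]]]}' | grep -E "pos|force"
python3 -m crank '{"series": [[[0,0,0.0005,0],[0,0,0.001,0],[0,0,0.001,0],[0,0,0.001,0],[0,0,0.001,0]]]}' | grep -E "pos|force"
python3 -m crank '{"series": [[[0,0,0.0005,0],[0,0,0.0005,0],[0,0,0.0005,0],[0,0,0.0005,0],[0,0,0.0005,0]]]}' | grep -E "pos|force"
```

```text
ee_pos: [0.5743, 0.1166, 0.121]
contact_force: [-0.1, 0.3, -2.2]
grip_force: 58.9
ee_pos: [0.5752, 0.1167, 0.1218]
contact_force: [0.3, -1.7, -2.2]
grip_force: 58.9
ee_pos: [0.575, 0.1168, 0.1204]
contact_force: [1.1, 0.3, -2.2]
grip_force: 58.9
ee_pos: [0.5751, 0.1167, 0.1199]
contact_force: [0.9, -0.6, -2.7]
grip_force: 58.9
```

```bash
for i in 1; do python3 -m crank '{"series": [[[0,0,0.0005,0],[0,0,0.0005,0],[0,0,0.0005,0],[0,0,0.0005,0],[0,0,0.0005,0]]]}' | grep -E "pos|contact"
python3 -m crank '{"series": [[[0,0,0.0005,0],[0,0,0.0005,0],[0,0,0.0005,0],[0,0,0.0005,0],[0,0,0.0005,0]]]}' | grep -E "pos|contact"
python3 -m crank '{"series": [[[0,0,0.0005,0],[0,0,0.0005,0],[0,0,0.0005,0],[0,0,0.0005,0],[0,0,0.0005,0]]]}' | grep -E "pos|contact"; done; python3 -c "
from h import *
goal((.5744,.1167),.0921,.1188)"
```

```text
ee_pos: [0.5751, 0.1167, 0.1195]
contact_force: [0.1, 1.0, -2.4]
ee_pos: [0.5751, 0.1167, 0.1189]
contact_force: [0.1, -1.0, -3.4]
ee_pos: [0.5751, 0.1167, 0.1188]
contact_force: [-2.2, -0.5, 4.9]
t 10.8 pos [0.5751 0.1167 0.1188] ang 0.0929 move [ 0.     -0.0007  0.    ] yaw 0.0008 F [-2.18 -0.47  4.88] M [-0.125  0.524  0.054] q [ 0.04  0.55 -0.45  1.92  0.34  0.74 -0.51] w 0.0088 60.0 tilt [ 0.0002 -0.0001]
```

Contact with the ledge, about 7 N normal. Vertical stiffness is about 18 N/mm. I lighten the contact slightly and advance towards the screw along tool -y.

```bash
python3 -m crank '{"series": [[[0,-0.0015,-0.0002,0],[0,-0.0035,-0.0002,0],[0,-0.0055,-0.0002,0],[0,-0.0075,-0.0002,0],[0,-0.009,-0.0002,0]]]}' | grep -E "pos|contact"
python3 -m crank '{"series": [[[0,-0.0002,0,0],[0,-0.0004,0,0],[0,-0.0006,0,0],[0,-0.0006,0,0],[0,-0.0006,0,0]]]}' | grep -E "pos|contact"
python3 -m crank '{"series": [[[0,-0.0002,0,0],[0,-0.0004,0,0],[0,-0.0006,0,0],[0,-0.0006,0,0],[0,-0.0006,0,0]]]}' | grep -E "pos|contact"
python3 -c "
from h import *
goal((.5744,.1167),.0921,.1188)"
```

```text
ee_pos: [0.5661, 0.1159, 0.1188]
contact_force: [2.5, 0.4, 1.0]
ee_pos: [0.5658, 0.1159, 0.1188]
contact_force: [4.1, 0.9, 4.6]
ee_pos: [0.5651, 0.1158, 0.1188]
contact_force: [5.4, -0.8, 4.6]
t 12.3 pos [0.5651 0.1158 0.1188] ang 0.0929 move [-0.      0.0093  0.    ] yaw 0.0008 F [ 5.37 -0.81  4.62] M [ 0.12  -0.915  0.028] q [ 0.04  0.54 -0.45  1.95  0.34  0.73 -0.52] w 0.0089 60.0 tilt [0.0005 0.0002]
```

```bash
python3 -m crank '{"series": [[[0,0,-0.0001,0],[0,0,-0.0002,0],[0,0,-0.0002,0],[0,0,-0.0002,0],[0,0,-0.0002,0]]]}' | grep -E "pos|contact"
python3 -m crank '{"series": [[[0,-0.0002,0,0],[0,-0.0004,0,0],[0,-0.0005,0,0],[0,-0.0005,0,0],[0,-0.0005,0,0]]]}' | grep -E "pos|contact"
python3 -m crank '{"series": [[[0,-0.0002,0,0],[0,-0.0004,0,0],[0,-0.0005,0,0],[0,-0.0005,0,0],[0,-0.0005,0,0]]]}' | grep -E "pos|contact"
```

```text
ee_pos: [0.5648, 0.1158, 0.1188]
contact_force: [3.5, 0.7, 3.7]
ee_pos: [0.5644, 0.1157, 0.1188]
contact_force: [2.8, 0.6, 3.1]
ee_pos: [0.5638, 0.1157, 0.1188]
contact_force: [2.9, -0.1, 2.9]
```

```bash
python3 -m crank '{"series": [[[0,-0.0002,0,0],[0,-0.0004,0,0],[0,-0.0005,0,0],[0,-0.0005,0,0],[0,-0.0005,0,0]]]}' | grep -E "pos|contact"
python3 -m crank '{"series": [[[0,-0.0002,0,0],[0,-0.0004,0,0],[0,-0.0005,0,0],[0,-0.0005,0,0],[0,-0.0005,0,0]]]}' | grep -E "pos|contact"
python3 -m crank '{"series": [[[0,-0.0002,0,0],[0,-0.0004,0,0],[0,-0.0005,0,0],[0,-0.0005,0,0],[0,-0.0005,0,0]]]}' | grep -E "pos|contact"
```

```text
ee_pos: [0.5633, 0.1156, 0.1188]
contact_force: [2.9, 0.3, 1.8]
ee_pos: [0.5628, 0.1156, 0.1188]
contact_force: [2.0, 0.4, 2.5]
ee_pos: [0.5624, 0.1155, 0.1188]
contact_force: [2.5, 0.7, 1.0]
```

```bash
python3 -c "
from h import *
goal((.5642,.1167),.0921,.1188)"
```

```text
t 15.3 pos [0.5624 0.1155 0.1188] ang 0.0929 move [0.001  0.0019 0.    ] yaw 0.0008 F [2.49 0.73 0.98] M [ 0.098 -0.543  0.029] q [ 0.04  0.53 -0.45  1.95  0.34  0.73 -0.52] w 0.0093 59.3 tilt [-0.0001  0.    ]
```

```bash
python3 -m crank '{"series": [[[0,-0.0002,0,0],[0,-0.0004,0,0],[0,-0.0004,0,0],[0,-0.0004,0,0],[0,-0.0004,0,0]]]}' | grep -E "pos|contact"
python3 -m crank '{"series": [[[0,-0.0002,0,0],[0,-0.0003,0,0],[0,-0.0003,0,0],[0,-0.0003,0,0],[0,-0.0003,0,0]]]}' | grep -E "pos|contact"
```

```text
ee_pos: [0.5621, 0.1155, 0.1189]
contact_force: [5.2, 1.5, -1.9]
ee_pos: [0.5615, 0.1158, 0.1188]
contact_force: [0.1, 4.3, 0.8]
```

The crests give way and a sideways force to +y appears, so the teeth are entering slightly off-centre. I shift +y (tool +x) and keep feeling.

```bash
python3 -m crank '{"series": [[[0.0001,0,0.0001,0],[0.0003,0,0.0001,0],[0.0003,0,0.0001,0],[0.0003,0,0.0001,0],[0.0003,0,0.0001,0]]]}' | grep -E "pos|contact"
python3 -m crank '{"series": [[[0,-0.0002,0,0],[0,-0.0003,0,0],[0,-0.0003,0,0],[0,-0.0003,0,0],[0,-0.0003,0,0]]]}' | grep -E "pos|contact"
python3 -c "
from h import *
goal((.5642,.1167),.0921,.1188)"
```

```text
ee_pos: [0.5615, 0.1158, 0.1188]
contact_force: [-2.0, 2.9, 5.5]
ee_pos: [0.5614, 0.1158, 0.1188]
contact_force: [-0.3, 2.5, 4.9]
t 17.3 pos [0.5614 0.1158 0.1188] ang 0.0929 move [ 0.0007  0.0029 -0.    ] yaw 0.0008 F [-0.31  2.52  4.93] M [ 0.664  0.134 -0.095] q [ 0.04  0.53 -0.45  1.95  0.34  0.73 -0.52] w 0.0089 60.0 tilt [0.     0.0001]
```

```bash
python3 -m crank '{"series": [[[0.0001,-0.0002,-0.0001,0],[0.0002,-0.0004,-0.0001,0],[0.0002,-0.0004,-0.0001,0],[0.0002,-0.0004,-0.0001,0],[0.0002,-0.0004,-0.0001,0]]]}' | grep -E "pos|contact"
python3 -m crank '{"series": [[[0,-0.0002,0,0],[0,-0.0004,0,0],[0,-0.0004,0,0],[0,-0.0004,0,0],[0,-0.0004,0,0]]]}' | grep -E "pos|contact"
python3 -c "
from h import *
goal((.5642,.1167),.0921,.1188)"
```

```text
ee_pos: [0.5611, 0.1159, 0.1188]
contact_force: [2.7, 3.4, -0.0]
ee_pos: [0.5605, 0.1159, 0.1188]
contact_force: [2.1, 3.1, 0.4]
t 18.3 pos [0.5605 0.1159 0.1188] ang 0.093 move [0.0005 0.0037 0.    ] yaw 0.0009 F [2.06 3.09 0.37] M [ 0.637 -0.577 -0.096] q [ 0.04  0.53 -0.45  1.96  0.34  0.73 -0.52] w 0.009 59.2 tilt [-0.0001  0.    ]
```

```bash
python3 -m crank '{"series": [[[0.0001,-0.0002,0,0],[0.0002,-0.0004,0,0],[0.0002,-0.0005,0,0],[0.0002,-0.0005,0,0],[0.0002,-0.0005,0,0]]]}' | grep -E "pos|contact"
python3 -m crank '{"series": [[[0,-0.0002,0,0],[0,-0.0004,0,0],[0,-0.0005,0,0],[0,-0.0005,0,0],[0,-0.0005,0,0]]]}' | grep -E "pos|contact"
python3 -c "
from h import *
goal((.5642,.1167),.0921,.1188)"
```

```text
ee_pos: [0.56, 0.1159, 0.1188]
contact_force: [1.7, 1.1, 0.2]
ee_pos: [0.5595, 0.1159, 0.1188]
contact_force: [1.6, 1.3, 0.3]
t 19.3 pos [0.5595 0.1159 0.1188] ang 0.0929 move [0.0003 0.0047 0.    ] yaw 0.0008 F [1.57 1.3  0.33] M [ 0.219 -0.416 -0.076] q [ 0.04  0.53 -0.45  1.96  0.34  0.73 -0.52] w 0.0091 59.3 tilt [-0.0001 -0.    ]
```

```bash
python3 -m crank '{"series": [[[0.0001,-0.0002,0,0],[0.0001,-0.0004,0,0],[0.0001,-0.0005,0,0],[0.0001,-0.0005,0,0],[0.0001,-0.0005,0,0]]]}' | grep -E "pos|contact"
python3 -m crank '{"series": [[[0,-0.0002,0,0],[0,-0.0004,0,0],[0,-0.0005,0,0],[0,-0.0005,0,0],[0,-0.0005,0,0]]]}' | grep -E "pos|contact"
python3 -m crank '{"series": [[[0,-0.0002,0,0],[0,-0.0004,0,0],[0,-0.0005,0,0],[0,-0.0005,0,0],[0,-0.0005,0,0]]]}' | grep -E "pos|contact"
python3 -c "
from h import *
goal((.5642,.1167),.0921,.1188)"
```

```text
ee_pos: [0.559, 0.116, 0.1188]
contact_force: [1.7, 0.1, -0.1]
ee_pos: [0.5585, 0.116, 0.1188]
contact_force: [0.9, 0.3, 0.3]
ee_pos: [0.558, 0.116, 0.1188]
contact_force: [0.5, 1.3, -0.5]
t 20.8 pos [0.558  0.116  0.1188] ang 0.093 move [0.0002 0.0062 0.    ] yaw 0.0009 F [ 0.52  1.28 -0.46] M [ 0.173 -0.202 -0.053] q [ 0.04  0.53 -0.45  1.96  0.34  0.73 -0.52] w 0.0091 59.2 tilt [-0.0001  0.0001]
```

```bash
python3 -m crank '{"series": [[[0.0001,-0.0002,0,0],[0.0001,-0.0004,0,0],[0.0001,-0.0004,0,0],[0.0001,-0.0004,0,0],[0.0001,-0.0004,0,0]]]}' | grep -E "pos|contact"
python3 -m crank '{"series": [[[0,-0.0002,0,0],[0,-0.0003,0,0],[0,-0.0003,0,0],[0,-0.0003,0,0],[0,-0.0003,0,0]]]}' | grep -E "pos|contact"
python3 -c "
from h import *
goal((.5642,.1167),.0921,.1188)"
```

```text
ee_pos: [0.5576, 0.116, 0.1188]
contact_force: [1.2, -0.2, -1.5]
ee_pos: [0.5575, 0.116, 0.1189]
contact_force: [2.6, -0.2, -2.4]
t 21.8 pos [0.5575 0.116  0.1189] ang 0.093 move [0.0001 0.0068 0.0001] yaw 0.0009 F [ 2.62 -0.25 -2.36] M [ 0.107 -0.682 -0.009] q [ 0.04  0.53 -0.45  1.96  0.34  0.72 -0.52] w 0.0088 58.9 tilt [0.0002 0.0001]
```

```bash
python3 -m crank '{"series": [[[0,0,0.0001,0],[0,0,0.0002,0],[0,0,0.0002,0],[0,0,0.0002,0],[0,0,0.0002,0]]]}' | grep -E "pos|contact"
python3 -m crank '{"series": [[[0,-0.0001,0,0],[0,-0.0002,0,0],[0,-0.0003,0,0],[0,-0.0003,0,0],[0,-0.0003,0,0]]]}' | grep -E "pos|contact"
python3 -c "
from h import *
goal((.5642,.1167),.0921,.1188)"
```

```text
ee_pos: [0.5575, 0.116, 0.1188]
contact_force: [2.3, 0.3, 1.6]
ee_pos: [0.5574, 0.116, 0.1188]
contact_force: [5.1, -0.3, 1.7]
t 22.8 pos [0.5574 0.116  0.1188] ang 0.0929 move [0.0001 0.0068 0.    ] yaw 0.0008 F [ 5.15 -0.3   1.67] M [-0.012 -1.156  0.002] q [ 0.04  0.53 -0.45  1.96  0.34  0.72 -0.52] w 0.0092 59.6 tilt [0.0008 0.0003]
```

Motion has stopped 4.7 mm past the crest contact (expected 4.8), with force rising about 10 N/mm, so the leaf is home. Now I press to about 10 N and hold.

```bash
python3 -m crank '{"series": [[[0,-0.0001,0,0],[0,-0.0002,0,0],[0,-0.0004,0,0],[0,-0.0005,0,0],[0,-0.0005,0,0]]]}' | grep -E "time|pos|contact"
python3 -m crank '{"series": [[[0,0,0,0],[0,0,0,0],[0,0,0,0],[0,0,0,0],[0,0,0,0]]]}' | grep -E "pos|contact"
python3 -c "
from h import *
goal((.5642,.1167),.0921,.1188)"
```

```text
time: 23.3
ee_pos: [0.5573, 0.116, 0.1189]
contact_force: [7.2, -0.8, 0.8]
ee_pos: [0.5573, 0.116, 0.1189]
contact_force: [8.2, -0.4, 1.3]
t 23.8 pos [0.5573 0.116  0.1189] ang 0.0929 move [0.0001 0.007  0.0001] yaw 0.0008 F [ 8.21 -0.35  1.34] M [-0.012 -1.664 -0.013] q [ 0.04  0.53 -0.45  1.96  0.34  0.72 -0.52] w 0.0092 59.3 tilt [0.0015 0.0005]
```

```bash
python3 -m crank '{"series": [[[0,-0.0001,0,0],[0,-0.0002,0,0],[0,-0.0003,0,0],[0,-0.0003,0,0],[0,-0.0003,0,0]]]}' | grep -E "time|pos|contact"
python3 -m crank '{"series": [[[0,0,0,0],[0,0,0,0],[0,0,0,0],[0,0,0,0],[0,0,0,0]]]}' | grep -E "pos|contact"
python3 -m crank '{"series": [[[0,0,0,0],[0,0,0,0],[0,0,0,0],[0,0,0,0],[0,0,0,0]]]}' | grep -E "pos|contact"
python3 -m crank '{"series": [[[0,0,0,0],[0,0,0,0],[0,0,0,0],[0,0,0,0],[0,0,0,0]]]}' | grep -E "pos|contact"
python3 -c "
from h import *
goal((.5642,.1167),.0921,.1188)"
```

```text
time: 24.3
ee_pos: [0.5572, 0.116, 0.119]
contact_force: [9.6, 0.6, 0.8]
ee_pos: [0.5572, 0.116, 0.119]
contact_force: [8.6, -0.8, 0.4]
ee_pos: [0.5572, 0.116, 0.119]
contact_force: [8.2, -0.9, -0.1]
ee_pos: [0.5572, 0.116, 0.119]
contact_force: [8.4, -0.5, 0.8]
t 25.8 pos [0.5572 0.116  0.119 ] ang 0.0928 move [0.0001 0.0071 0.0002] yaw 0.0007 F [ 8.36 -0.53  0.83] M [ 0.038 -1.98   0.003] q [ 0.04  0.53 -0.45  1.97  0.34  0.72 -0.52] w 0.009 59.2 tilt [0.0019 0.0006]
```

```bash
python3 -m crank '{"series": [[[0,-0.0001,0.0001,0],[0,-0.0002,0.0001,0],[0,-0.0003,0.0001,0],[0,-0.0003,0.0001,0],[0,-0.0003,0.0001,0]]]}' | grep -E "time|pos|contact"
python3 -m crank '{"series": [[[0,0,0,0],[0,0,0,0],[0,0,0,0],[0,0,0,0],[0,0,0,0]]]}' | grep -E "pos|contact"
python3 -c "
from h import *
goal((.5642,.1167),.0921,.1188)"
```

```text
time: 26.3
ee_pos: [0.5571, 0.116, 0.119]
contact_force: [9.8, 1.2, 1.7]
ee_pos: [0.5571, 0.1159, 0.119]
contact_force: [9.5, -0.9, 0.9]
t 26.8 pos [0.5571 0.1159 0.119 ] ang 0.0928 move [0.0001 0.0071 0.0002] yaw 0.0007 F [ 9.54 -0.89  0.9 ] M [-0.029 -2.155  0.036] q [ 0.04  0.53 -0.45  1.97  0.34  0.72 -0.52] w 0.0092 59.3 tilt [0.0025 0.0007]
```

```bash
python3 -m crank '{"series": [[[0,-0.0001,0,0],[0,-0.0001,0,0],[0,-0.0001,0,0],[0,-0.0001,0,0],[0,-0.0001,0,0]]]}' | grep -E "time|pos|contact"
python3 -m crank '{"series": [[[0,0,0,0],[0,0,0,0],[0,0,0,0],[0,0,0,0],[0,0,0,0]]]}' | grep -E "pos|contact"
python3 -m crank '{"series": [[[0,0,0,0],[0,0,0,0],[0,0,0,0],[0,0,0,0],[0,0,0,0]]]}' | grep -E "pos|contact"
python3 -m crank '{"series": [[[0,0.0002,0,0],[0,0.0004,0,0],[0,0.0006,0,0],[0,0.0006,0,0],[0,0.0006,0,0]]]}' | grep -E "pos|contact"
python3 -c "
from h import *
goal((.5642,.1167),.0921,.1188)"
```

```text
time: 27.3
ee_pos: [0.5571, 0.116, 0.119]
contact_force: [10.6, -0.1, 1.6]
ee_pos: [0.5571, 0.1159, 0.119]
contact_force: [10.5, -0.1, 0.4]
ee_pos: [0.5571, 0.116, 0.119]
contact_force: [10.5, 0.2, 0.1]
ee_pos: [0.5573, 0.116, 0.1189]
contact_force: [7.0, 0.6, 1.5]
t 28.8 pos [0.5573 0.116  0.1189] ang 0.0929 move [0.0001 0.007  0.0001] yaw 0.0008 F [6.99 0.63 1.54] M [-1.000e-03 -1.636e+00  3.200e-02] q [ 0.04  0.53 -0.45  1.96  0.34  0.72 -0.52] w 0.0087 59.7 tilt [0.0017 0.0005]
```

```bash
python3 -m crank '{"series": [[[0,0.0002,0,0],[0,0.0004,0,0],[0,0.0005,0,0],[0,0.0005,0,0],[0,0.0005,0,0]]]}' | grep -E "time|pos|contact"
python3 -m crank '{"series": [[[0,0.0002,0,0],[0,0.0003,0,0],[0,0.0003,0,0],[0,0.0003,0,0],[0,0.0003,0,0]]]}' | grep -E "pos|contact"
python3 -m crank '{"series": [[[0,0,0,0],[0,0,0,0],[0,0,0,0],[0,0,0,0],[0,0,0,0]]]}' 0.45 | grep -E "pos|contact|grip"
python3 -m crank '{"series": [[[0,0,0,0],[0,0,0,0],[0,0,0,0],[0,0,0,0],[0,0,0,0]]]}' | grep -E "pos|contact|grip"
python3 -c "
from h import *
goal((.5642,.1167),.0921,.1188)"
```

```text
time: 29.3
ee_pos: [0.5573, 0.116, 0.1188]
contact_force: [4.9, -0.9, 4.6]
ee_pos: [0.5574, 0.116, 0.1188]
contact_force: [3.1, -0.1, 7.7]
ee_pos: [0.5571, 0.1159, 0.1184]
contact_force: [-0.0, -0.3, 0.6]
grip_width: 0.0235
grip_force: 0.0
ee_pos: [0.5573, 0.1159, 0.1185]
contact_force: [-0.0, -1.1, -0.7]
grip_width: 0.0233
grip_force: 0.0
t 30.8 pos [0.5573 0.1159 0.1185] ang 0.0929 move [ 0.0001  0.007  -0.0003] yaw 0.0008 F [-0.04 -1.08 -0.73] M [ 0.02  -0.01   0.023] q [ 0.04  0.53 -0.45  1.96  0.34  0.72 -0.52] w 0.0233 0.0 tilt [-0.  0.]
```

```bash
python3 -m crank '{"series": [[[0,0,-0.005,0],[0,0,-0.02,0],[0,0,-0.045,0],[0,0,-0.07,0],[0,0,-0.10,0]]]}' | grep -E "pos|contact"
python3 -m crank '{"series": [[[0,0,-0.03,0],[0,0,-0.06,0],[-0.02,0,-0.08,0],[-0.05,0,-0.08,0],[-0.08,0,-0.08,0]]]}' | grep -E "pos|contact"
python3 -m crank '{"series": [[[-0.035,0,0,0],[-0.07,0,0,0],[-0.105,0,0,0],[-0.14,0,0,0],[-0.175,0,0,0]]]}' | grep -E "pos|contact"
python3 -m crank '{"series": [[[-0.035,0,0,0],[-0.07,0,0,0],[-0.09,0,0,0],[-0.1,0,0,0],[-0.1,0,0,0]]]}' | grep -E "pos|contact"
python3 - <<'E'
from h import *
goal((.5642,.1167),.0921,.1188)
im,d=viewer.read_camera("top"); im2,_=viewer.read_camera("scene"); d=np.median([viewer.read_camera("top")[1] for _ in range(5)],0); np.save("topd2.npy",d); 
a=cv2.resize(im[175:295,220:360],None,fx=3,fy=3,interpolation=cv2.INTER_CUBIC); b=cv2.resize(im2[220:320,285:435],None,fx=2.5,fy=2.5)
c=np.zeros((600,800,3),np.uint8); c[:360,:420]=a; c[:250,425:]=b
cv2.imwrite("pics/end.png",c[...,::-1])
P=cloud("top",d); z=P[...,2]; v,u=np.mgrid[:480,:640]
m=(z>.066)&(u>225)&(u<355)&(v>180)&(v<290)
q=P[m][:,:2]; r=cv2.minAreaRect((q*1000).astype(np.float32)); print("rib",r,np.median(z[m]),m.sum())
W=np.linalg.inv([[np.cos(.0921),-np.sin(.0921)],[np.sin(.0921),np.cos(.0921)]])@(np.array(r[0])-[537.2,117.35]); print("rib in stand",W)
E
```

```text
ee_pos: [0.5569, 0.116, 0.2203]
contact_force: [-0.4, -0.6, 0.8]
ee_pos: [0.5648, 0.0359, 0.3008]
contact_force: [0.7, 0.2, -0.2]
ee_pos: [0.5808, -0.1392, 0.3001]
contact_force: [-0.2, 0.5, 0.2]
ee_pos: [0.59, -0.2383, 0.2992]
contact_force: [0.3, -0.5, -0.2]
t 32.8 pos [ 0.59   -0.2383  0.2992] ang 0.0915 move [0.3559 0.0066 0.1804] yaw -0.0006 F [ 0.35 -0.46 -0.18] M [ 0.05  -0.006 -0.045] q [ 0.57  0.39 -0.37  1.68  0.16  1.1   0.24] w 0.024 0.0 tilt [0.0005 0.    ]
rib ((557.4173583984375, 115.05670166015625), (10.050875663757324, 39.302223205566406), 6.48876953125) 0.07295571364536957 94
rib in stand [19.92075873 -4.14296629]
```

View pics/end.png

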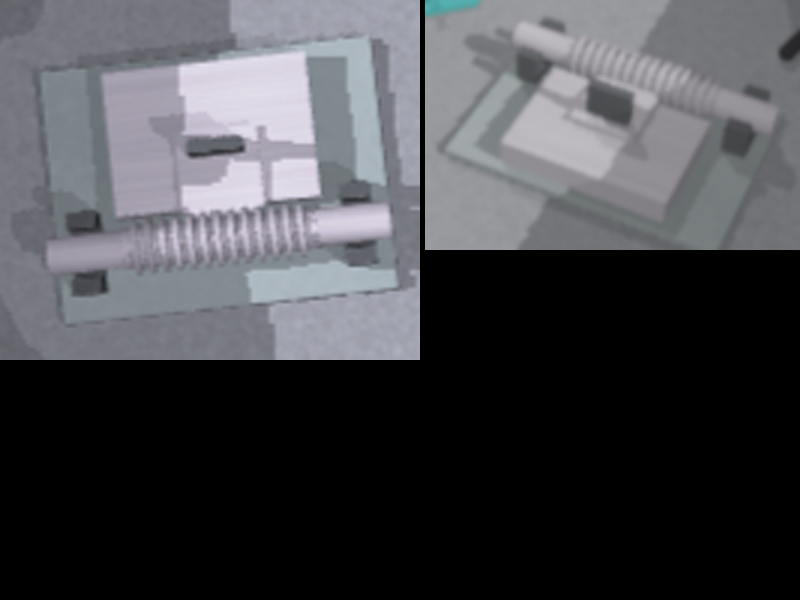

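The end picture shows the leaf flat on the ledge with its teeth in the screw. The rib, at (215,146), measures stand x = 19.9 mm (20 when home), its top is at 73 mm (expected 33 + 40), and the gripper is clear.

```bash
python3 -c "
from bench import ticket
print(ticket.close_job())"
```

```text
the job is handed in; nothing more can be done
None
```

The narrow leaf is left flat and fully home in the screw's grooves, after being held at about 10 N for over a second (highest push reading 10.6 N), and the job is handed in.

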